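Make up the paella and alioli kits on their trays

ROBOT

A 6-joint arm with a two-finger parallel gripper is mounted at the origin on the work surface. World frame = base frame: x ahead of the robot, y to its left, z up, the work surface at z = 0. Lengths are in mm, angles in degrees, forces in N, time in s.
With the tool pointing down it reaches from about 375 to 975 mm from the base axis. Payload 3.8 kg.
Tool frame: the origin (TCP) lies at the very end of the fingers, on their centre line; the grasp point (between the pads) lies bot.grip_point_offset behind it (bot.grip_point_offset is the distance from the TCP to the grasp point, in mm); z points along the fingers, y is the line along which they close (so a half turn about z gives the same grasp; the last joint's range is limited). The gripper opens to 85 mm and grips with 20 to 120 N. Pads are 22 mm wide; open, the fingers measure 114 mm over their backs; the gripper's body (76 mm by 85 mm) begins 54 mm behind the grasp point. The pads swing forward as they close: fully open they stand 13 mm farther back than shut.
Start: joints at [67.615, 15.12, 91.902, -0, 72.978, -2.114], TCP at [233.861, 633.188, 205.88] pointing down, gripper open.
Joint ranges: [-150.88, 150.88], [-54.13, 125.18], [17.81, 147.31], [-75.09, 255.09], [0, 152.58], [-146.25, 146.25]. Speed limits (degrees/s): [147.25, 147.25, 180, 180, 180, 180].

INTERFACE

Orientations are given as a 3x3 rotation matrix whose columns are the frame's x, y, z axes.
In Python, from plant import bot, cams gives the robot as it stands.
- The arm moves only by the shell command python3 -m handwheel 'ROWS' [OPENING] [FORCE]. ROWS is JSON, a list of rows, each an object of numbers: "x", "y", "z": the shift along the tool's x, y, z normalised to -1 to 1, where 1 is 10 cm; "roll": the turn about the tool's z normalised to -1 to 1, where 1 is 30 degrees. In form: [{"x": .., "y": .., "z": .., "roll": ..}, ...]. A call has 1 to 12 rows; each row shifts and turns the commanded pose from where the row before left it, along the tool's axes as they then stand; what a row does not reach is not made up. A row lasts 1/10 s, in which the tool goes at most 50 mm and 8.59 degrees, less where a joint would pass 70% of its speed; a pose out of reach is approached as far as the arm can. A call with a number of a shift or a turn outside -1 to 1 is refused whole. A call with a gripper value outside its range is refused whole. OPENING is the opening, from -1 (shut) to 1 (fully open), set as the call begins (- or left out, the last holds). The fingers move at their own pace and stop on an object; FORCE is the grip in N (left out, the last holds). Time passes only in rows, so rows that do not move let the fingers close. It gives the time, the measured TCP pose, the force, the opening and the grip force at its end, in the units of the state.
- bot.observe(): the state, without advancing time (a new reading comes with each control period).
- cams.snapshot(name): name is "scene" or "top" or "wrist"; returns a dict with "image" (480x640x3 uint8, red, green, blue), "mtx" (3x3 intrinsics, pixels), "dist" ([k1, k2, p1, p2, k3] as OpenCV has them; the pictures are not rectified), "origin" and "orientation" of the camera in the world. Camera axes: x right, y up, looking along -z (the intrinsics and any distortion apply to the point x, -y, -z); pixel columns grow to the right and rows downward; lengths in mm; the calibration is good to about 2 mm. A picture is of the moment at which its call begins. There is no depth.
- bot.close_job(): hands the job in; it is judged then, once.
The state is a dict: "time": time; "qpos": joint angles; "joint_velocities": joint speeds; "tau": joint torques, N m; "eef_pos": TCP position; "tcp_rot": TCP orientation; "ft_force": force on the tool from outside, world axes, zero at the start; "ft_torque": the same for the moment, N m; "width": finger opening in mm; "grasp_force": force on a finger pad.
Only numpy, scipy, OpenCV 4.12 (cv2) and the standard library are available. Lean on these libraries where they do the work, as an engineer would, in place of code of your own. Each camera call takes 0.05 s, during which the arm holds its last target. There are 200 camera calls.

TASK

Make up two cooking kits on their trays, everything let go and at rest. The blue tray gets the grey spatula lying lengthwise in the middle of its long tool lane, the grey jar standing centred on the grey round and the cork-lidded salt crock standing centred on the cork round; the pale wooden tray gets the white pestle lying lengthwise in the middle of its tool lane and the amber jar standing centred on its amber round, beside the garlic. Leave the green jar and the mortar standing where they are.

Things in the scene. Friction and masses are not known exactly. Their poses are not given: they have to be found in the camera images.
- blue_tray: Blue painted kit tray, fixed, 132 (x) by 230 mm (y), yaw within 0.1 rad. Origin: centre of underside. Floor 6 mm thick; rims and a lengthwise rib 4 mm wide, 12 mm high above the marble. Tool lane, nearer the robot: 58 x 222 mm along y, centre x -33, y 0. Painted rounds, 56 mm across: grey at x +31, y +55; cork-coloured at x +31, y -55.
- wood_tray: Pale wooden kit tray, fixed, 132 (x) by 230 mm (y), yaw within 0.1 rad. Origin: centre of underside. Floor 6 mm thick; rims and a lengthwise rib 4 mm wide, 12 mm high above the marble. Tool lane, nearer the robot: 58 x 222 mm along y, centre x -33, y 0. Amber-brown round, 56 mm across, at x +31, y +55; fixed white garlic bowl, 54 mm across, 38 mm high, at x +31, y -55.
- grey_jar: twist-cap glass spice jar, closed, grey, cap of the same colour; round, 48 mm across up to 47 mm height, cap 45 mm across, 72 mm tall, 0.16 kg. Origin: centre of underside, z up. Goes on the blue tray's grey round.
- amber_jar: twist-cap glass spice jar, closed, amber (orange-brown), cap of the same colour; round, 48 mm across up to 47 mm height, cap 45 mm across, 72 mm tall, 0.16 kg. Origin: centre of underside, z up. Goes on the wooden tray's amber round.
- green_jar: twist-cap glass spice jar, closed, green, cap of the same colour; round, 48 mm across up to 47 mm height, cap 45 mm across, 72 mm tall, 0.16 kg. Origin: centre of underside, z up. Belongs to neither kit: stays where it is.
- salt_crock: White ceramic salt crock with a blue band and a brown cork lid; round, 52 mm across from 10 to 48 mm height, lid 44 mm across, 60 mm tall over all, about 0.2 kg. Origin: centre of its underside, z up along its axis. Goes on the blue tray's cork round.
- spatula: Grey silicone spatula lying flat along its x, 185 mm long, 0.07 kg. Square handle 16 mm wide and high from x -92 to +35; blade 40 mm wide, 9 mm thick from x +33 to +92. Origin: underside at mid-length, under the handle, within 6 mm of the centre of mass: grip there across y. z up. Either end may lead in the lane.
- pestle: White ceramic pestle with flat sides (does not roll), lying along its x, 140 mm long, 0.2 kg. Head 32 mm square from x +24 to +70; end knob 32 mm square from -70 to -54; between them a handle 20 mm square, 6 to 26 mm above the ground. Origin: underside at mid-length; centre of mass x +7. Grip the handle across y. z up. Either end may lead in the lane.
- mortar: White ceramic mortar, heavy open bowl, 110 mm across and 72 mm tall, 1.3 kg. Origin: centre of its underside. Stays where it is.

How it is judged:
By the outcome, as a careful person would: the job done as asked, in the order asked, and still so for the second after the job is handed in, with the robot touching nothing.
It also fails if it takes over 128 s, if anything falls off the work surface, if the arm or the gripper's body presses on something with over 40 N, if the wrist force passes 120 N, or if a joint passes its speed limit or range.

## Working session

There is one attempt and no reset: what is moved stays moved. The work goes in short steps, Python scripts to look and compute and a shell command to move; the robot and the scene stay as the last step left them, time stands still between calls to the robot, and variables do not carry over. Pictures are saved under pics/ and viewed, at most 14 in all, crops included, and the job is handed in when it is done.

```bash
ls; mkdir -p pics; cat > h.py <<'E'
import numpy as np,cv2,json
from plant import bot,cams
def snap(n,f=None):
    s=cams.snapshot(n)
    if f: cv2.imwrite('pics/'+f,s['image'][:,:,::-1])
    return s
def px2w(s,uv,z):
    uv=np.array(uv,float).reshape(-1,1,2)
    p=cv2.undistortPoints(uv,np.array(s['mtx']),np.array(s['dist'])).reshape(-1,2)
    d=np.c_[p[:,0],-p[:,1],-np.ones(len(p))]@np.array(s['orientation']).T
    o=np.array(s['origin']);t=(np.asarray(z,float)-o[2])/d[:,2]
    return o+d*t[:,None]
def w2px(s,P):
    P=np.atleast_2d(np.array(P,float));R=np.array(s['orientation'])@np.diag([1,-1,-1])
    r=R.T;t=-r@np.array(s['origin'])
    return cv2.projectPoints(P,cv2.Rodrigues(r)[0],t,np.array(s['mtx']),np.array(s['dist']))[0].reshape(-1,2)
E
python3 - <<'E'
from h import *
import pickle
d={n:snap(n,n+'0.png') for n in('scene','top')}
pickle.dump(d,open('s0.pkl','wb'))
for n in d: print(n,d[n]['origin'],d[n]['orientation'],d[n]['mtx'])
o=bot.observe();print(o['eef_pos'],o['tcp_rot'],o['width'],bot.grip_point_offset,o['time'])
E
```

```text
pics
scene [1297.87553765 -151.09027984  920.87831372] [[ 0.15039182 -0.72960184  0.66713076]
 [ 0.9884802   0.09936466 -0.11416458]
 [ 0.01700546  0.67661497  0.73614061]] [[553.53389621   0.         322.11082196]
 [  0.         553.53389621 234.84548932]
 [  0.           0.           1.        ]]
top [463.79438089   9.63394799 966.6254708 ] [[-0.00256543  0.99832404 -0.05781455]
 [-0.9999482  -0.00313045 -0.00968456]
 [-0.00984931  0.05778671  0.99828036]] [[461.63617101   0.         321.5314232 ]
 [  0.         461.63617101 239.10822029]
 [  0.           0.           1.        ]]
[233.58525259 632.5136317  204.66068359] [[-9.38073416e-01  3.46435570e-01 -8.13487737e-04]
 [ 3.46436512e-01  9.38071454e-01 -1.92119143e-03]
 [ 9.75405742e-05 -2.08404046e-03 -9.99997824e-01]] 85.32735509888137 18.700000000000003 0.1
```

View pics/top0.png

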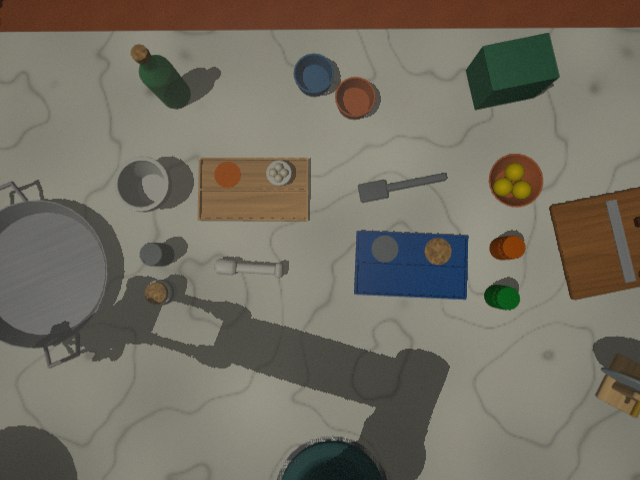

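View pics/scene0.png

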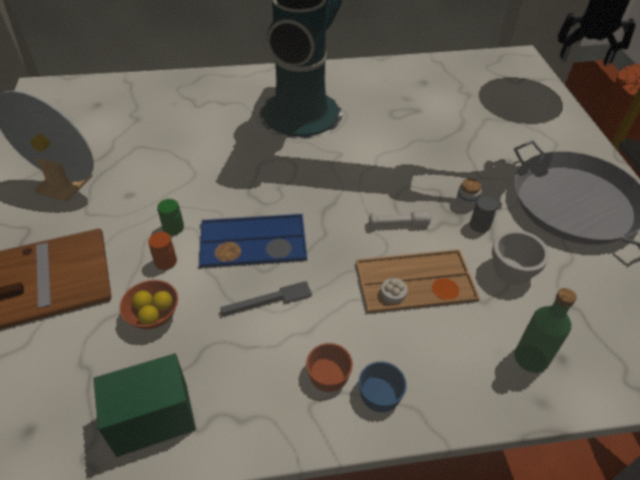

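```bash
python3 - <<'E'
import pickle,cv2
im=pickle.load(open('s0.pkl','rb'))['top']['image'][:,:,::-1]
for n,(x,y) in {'cl':(115,150),'cr':(345,155)}.items():
    c=cv2.resize(im[y:y+150,x:x+200],None,fx=4,fy=4,interpolation=cv2.INTER_CUBIC)
    c=cv2.convertScaleAbs(c,alpha=1.4,beta=15)
    for k in range(0,200,10):
        L=8 if k%50 else 16
        cv2.line(c,(k*4,0),(k*4,L),(0,0,255),1)
        cv2.line(c,(0,k*4),(L,k*4),(0,0,255),1)
        if k%50==0: cv2.putText(c,str(x+k),(k*4,28),0,.4,(0,0,255)); cv2.putText(c,str(y+k),(18,k*4+4),0,.4,(0,0,255))
    cv2.imwrite(f'pics/{n}.png',c)
E
```

```text
(no output)
```

View pics/cl.png

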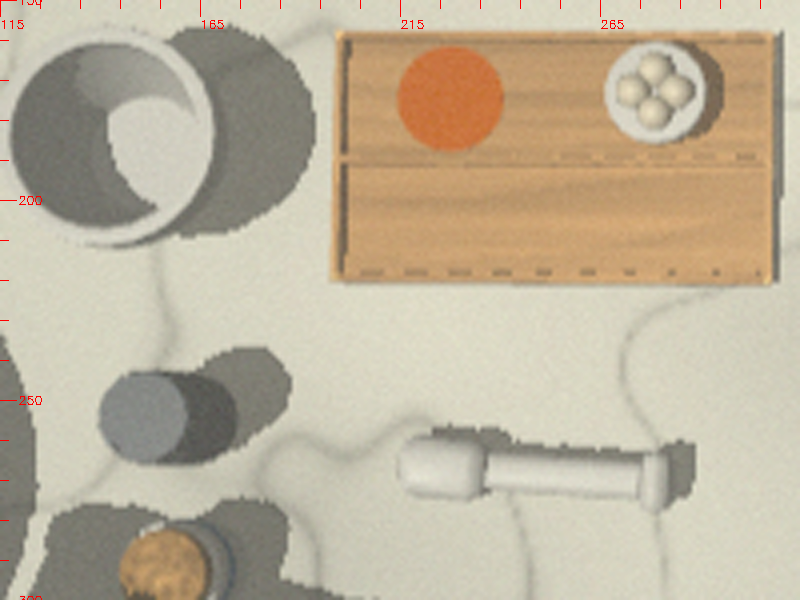

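View pics/cr.png

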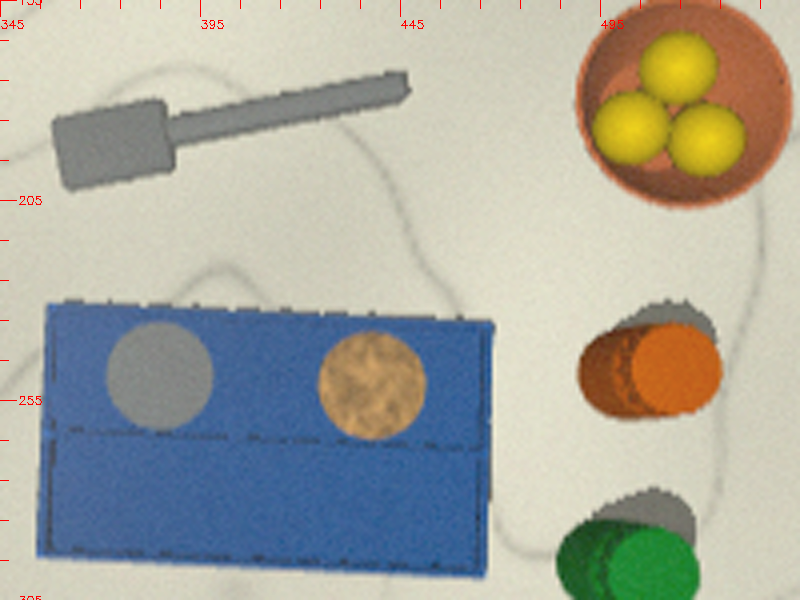

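```bash
python3 - <<'E'
from h import *
import pickle
d=pickle.load(open('s0.pkl','rb'));s=d['top']
L=lambda *p:[(x/4+115,y/4+150) for x,y in p]
R=lambda *p:[(x/4+345,y/4+155) for x,y in p]
def P(n,uv,z):
    w=px2w(s,uv,z);print(n,w[:,:2].round(1).tolist());return w
def tray(n,uv):
    w=P(n,uv,12);TL,TR,BR,BL=w[:,:2]
    print('  size',np.linalg.norm(TL-TR),np.linalg.norm(TL-BL))
    v=(TL+BL-TR-BR);yaw=np.arctan2(-v[0],v[1]);c=w[:,:2].mean(0)
    M=np.array([[np.cos(yaw),-np.sin(yaw)],[np.sin(yaw),np.cos(yaw)]])
    print('  c',c.round(1),'yaw deg',np.degrees(yaw).round(2))
    for q in [(-33,0),(31,55),(31,-55)]: print('  ',q,(c+M@q).round(1))
tray('wood',L((336,31),(777,32),(773,283),(332,283)))
P('amber rnd',L((450,98)),6);P('garlic',L((655,92)),38)
tray('blue',R((48,304),(493,321),(486,577),(38,555)))
P('rounds g,c',R((160,376),(372,386)),6)
P('mortar',L((111,136)),72);P('greyjar',L((145,417)),72);P('crock',L((163,574)),60)
P('amber',R((676,369)),72);P('green',R((653,570)),72)
P('spat',R((59.5,155),(409,84)),[9,16])
P('spat handle@175,@400',R((176,131.5),(400,85)),16)
P('pestle L,R ends',L((398,465),(671,481)),[32,10])
P('handle',L((490,470),(640,477.5)),26)
# check scene
s2=d['scene']
for n,p in [('grey',None)]: pass
# crop scene
im=s2['image'][:,:,::-1]
a=cv2.resize(im[170:320,110:310],None,fx=4,fy=4,interpolation=cv2.INTER_CUBIC)
a=cv2.resize(im[180:270,350:530],None,fx=4.4,fy=4.4,interpolation=cv2.INTER_CUBIC)
b=cv2.resize(im[190:280,140:320],None,fx=4.4,fy=4.4,interpolation=cv2.INTER_CUBIC)
cv2.imwrite('pics/sc.png',cv2.resize(np.vstack([a,b]),None,fx=.75,fy=.75))
E
```

```text
wood [[690.9, 275.6], [689.2, 44.2], [557.4, 46.4], [558.2, 276.0]]
  size 231.47559331606834 132.7554128375584
  c [623.9 160.6] yaw deg -0.31
   (-33, 0) [590.9 160.7]
   (31, 55) [655.2 215.4]
   (31, -55) [654.6 105.4]
amber rnd [[656.3, 216.6]]
garlic [[652.5, 105.3]]
blue [[535.7, -54.6], [526.1, -284.3], [394.6, -278.0], [406.3, -48.6]]
  size 229.877835255149 129.48425408388366
  c [ 465.7 -166.4] yaw deg -2.65
   (-33, 0) [ 432.7 -164.9]
   (31, 55) [ 499.2 -112.9]
   (31, -55) [ 494.1 -222.8]
rounds g,c [[498.4, -113.0], [492.9, -222.8]]
mortar [[625.1, 369.0]]
greyjar [[487.1, 349.6]]
crock [[410.5, 343.9]]
amber [[498.7, -353.5]]
green [[402.2, -340.0]]
spat [[613.9, -61.4], [649.1, -242.2]]
spat handle@175,@400 [[624.8, -121.3], [648.6, -237.6]]
pestle L,R ends [[463.5, 235.7], [454.9, 99.3]]
handle [[460.9, 190.1], [456.9, 113.6]]
```

```bash
cat > go.py <<'E'
import sys
from h import *
def go(x,y,z,yaw,pr=True):
    o=bot.observe();R=np.array(o['tcp_rot']);p=np.array(o['eef_pos'])
    cy=np.degrees(np.arctan2(R[1,0],R[0,0]));dy=(cy-yaw+180)%360-180
    a=np.radians(yaw);X=np.array([np.cos(a),np.sin(a)]);Y=np.array([X[1],-X[0]])
    d=np.array([x,y])-p[:2]
    print('t%.1f p'%o['time'],p.round(1),'yaw %.2f w %.1f | roll %.3f then x %.4f y %.4f z %.4f'%(cy,o['width'],dy/30,d@X/100,d@Y/100,(p[2]-z)/100),'tilt',(R[:2,2]*57.3).round(2))
if __name__=='__main__': go(*map(float,sys.argv[1:]))
E
python3 go.py 631.2 -151.8 120 101.4
python3 -m handwheel '[{"roll":0.28},{"roll":0.28},{"roll":0.28},{"roll":0.28},{"roll":0.28},{"roll":0.28},{"roll":0.28},{}]' 0.0
python3 go.py 631.2 -151.8 120 101.4
```

```text
t0.1 p [233.6 632.5 204.7] yaw 159.73 w 85.3 | roll 1.944 then x -8.4743 y 2.3474 z 0.8466 tilt [-0.05 -0.11]
t0.1 p [233.6 632.5 204.7] yaw 159.73 w 85.3 | roll 1.944 then x -8.4743 y 2.3474 z 0.8466 tilt [-0.05 -0.11]schema error: expected keys x, y, z, roll
```

```bash
python3 -m handwheel '[{"x":0,"y":0,"z":0,"roll":0.28},{"x":0,"y":0,"z":0,"roll":0.28},{"x":0,"y":0,"z":0,"roll":0.28},{"x":0,"y":0,"z":0,"roll":0.28},{"x":0,"y":0,"z":0,"roll":0.28},{"x":0,"y":0,"z":0,"roll":0.28},{"x":0,"y":0,"z":0,"roll":0.28},{"x":0,"y":0,"z":0,"roll":0}]' 0.0
python3 go.py 631.2 -151.8 120 101.4
```

```text
time: 0.9
eef_pos: [233.7, 632.8, 205.1]
tcp_rot: [[-0.189, 0.982, -0.0], [0.982, 0.189, -0.001], [-0.001, -0.001, -1.0]]
ft_force: [-0.2, -0.5, -0.2]
width: 42.6
grasp_force: 0.0
t0.9 p [233.7 632.8 205.1] yaw 100.91 w 42.6 | roll -0.016 then x -8.4768 y 2.3459 z 0.8514 tilt [-0.03 -0.07]
```

```bash
M='x'; 
python3 -m handwheel '[{"x":-0.42,"y":0.12,"z":0,"roll":0},{"x":-0.42,"y":0.12,"z":0,"roll":0},{"x":-0.42,"y":0.12,"z":0,"roll":0},{"x":-0.42,"y":0.12,"z":0,"roll":0},{"x":-0.42,"y":0.12,"z":0,"roll":0},{"x":-0.42,"y":0.12,"z":0,"roll":0},{"x":-0.42,"y":0.12,"z":0,"roll":0},{"x":-0.42,"y":0.12,"z":0,"roll":0},{"x":-0.42,"y":0.12,"z":0,"roll":0},{"x":-0.42,"y":0.12,"z":0,"roll":0}]' | head -2
python3 -m handwheel '[{"x":-0.42,"y":0.12,"z":0,"roll":-0.02},{"x":-0.42,"y":0.12,"z":0,"roll":0},{"x":-0.42,"y":0.12,"z":0,"roll":0},{"x":-0.42,"y":0.12,"z":0,"roll":0},{"x":-0.42,"y":0.12,"z":0,"roll":0},{"x":-0.42,"y":0.12,"z":0,"roll":0},{"x":-0.42,"y":0.12,"z":0,"roll":0},{"x":-0.42,"y":0.12,"z":0,"roll":0},{"x":-0.42,"y":0.12,"z":0,"roll":0},{"x":-0.42,"y":0.05,"z":0.2,"roll":0},{"x":0,"y":0,"z":0,"roll":0},{"x":0,"y":0,"z":0,"roll":0}]' | head -2
python3 go.py 631.2 -151.8 6 101.4
python3 -c "
from h import *;import pickle
s=snap('wrist','w1.png');pickle.dump(s,open('w1.pkl','wb'))
print(w2px(s,[[631.2,-151.8,16],[613.9,-61.4,9],[649.1,-242.2,16]]).round(0).tolist(),s['origin'])"
```

```text
time: 1.9
eef_pos: [431.6, 241.8, 205.8]
time: 3.1
eef_pos: [624.7, -146.3, 184.3]
t3.1 p [ 624.7 -146.3  184.3] yaw 101.56 w 42.6 | roll 0.005 then x -0.0671 y 0.0532 z 1.7827 tilt [-0.17  0.07]
[[327.0, 221.0], [329.0, 121.0], [326.0, 307.0]] [609.4173091  -69.24652502 353.13077745]
```

View pics/w1.png

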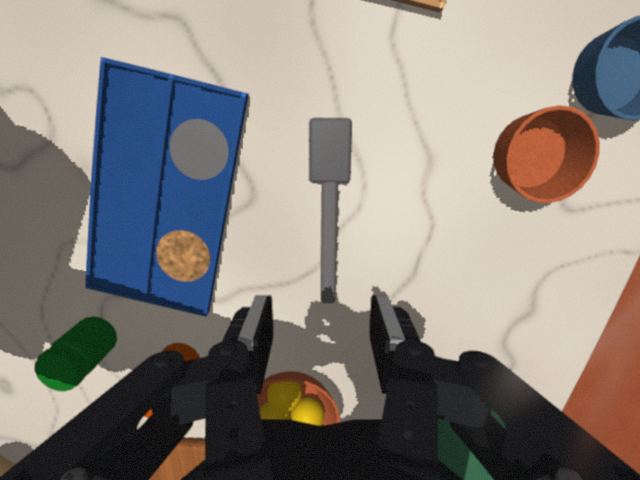

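The wrist view shows the spatula with its blade end at (330,118) and handle end at (327,303), within ~4 px of the prediction. The rounds are at (199,149) and (182,256).

```bash
python3 -c "
from h import *;import pickle
s=pickle.load(open('w1.pkl','rb'))
print(px2w(s,[(330,118),(327,303),(199,149),(182,256)],[9,16,6,6]).round(1))
print(px2w(s,[(101,58),(248,94),(208,315),(86,287)],12).round(1), px2w(s,[(101,58),(248,94),(208,315),(86,287)],12).mean(0))"
python3 -m handwheel '[{"x":-0.07,"y":0.05,"z":0.2,"roll":0},{"x":0,"y":0,"z":0.4,"roll":0},{"x":0,"y":0,"z":0.4,"roll":0},{"x":0,"y":0,"z":0.3,"roll":0},{"x":0,"y":0,"z":0.2,"roll":0},{"x":0,"y":0,"z":0,"roll":0},{"x":0,"y":0,"z":0,"roll":0}]' 0 
python3 go.py 631.2 -151.8 6 101.4
```

```text
[[ 614.1  -58.6    9. ]
 [ 648.9 -237.9   16. ]
 [ 498.6 -110.1    6. ]
 [ 492.2 -221.     6. ]]
[[ 404.7  -47.3   12. ]
 [ 538.3  -53.1   12. ]
 [ 527.4 -280.2   12. ]
 [ 394.6 -275.1   12. ]] [ 466.28247585 -163.91809254   12.        ]
time: 3.85
eef_pos: [632.1, -150.2, 36.7]
tcp_rot: [[-0.202, 0.979, 0.0], [0.979, 0.202, 0.0], [0.0, 0.0, -1.0]]
ft_force: [0.1, -0.8, 0.1]
width: 42.4
grasp_force: 0.0
t3.9 p [ 632.1 -150.2   36.7] yaw 101.66 w 42.4 | roll 0.009 then x -0.0135 y -0.0120 z 0.3074 tilt [0.02 0.01]
```

```bash

python3 -m handwheel '[{"x":0,"y":0,"z":0.2,"roll":0},{"x":0,"y":0,"z":0.11,"roll":0},{"x":0,"y":0,"z":0,"roll":0}]' 0 40 | grep -E "eef|ft"
python3 -m handwheel '[{"x":0,"y":0,"z":0,"roll":0},{"x":0,"y":0,"z":0,"roll":0},{"x":0,"y":0,"z":0,"roll":0},{"x":0,"y":0,"z":0,"roll":0},{"x":0,"y":0,"z":0,"roll":0},{"x":0,"y":0,"z":0,"roll":0}]' -1 40
python3 -m handwheel '[{"x":0,"y":0,"z":-0.1,"roll":0},{"x":0,"y":0,"z":-0.25,"roll":0},{"x":0,"y":0,"z":-0.25,"roll":0},{"x":0,"y":0,"z":0,"roll":0.23},{"x":0,"y":0,"z":0,"roll":0.235},{"x":0,"y":0,"z":0,"roll":0},{"x":0,"y":0,"z":0,"roll":0}]'
python3 go.py 432.9 -163.7 14 87.3
```

```text
eef_pos: [631.2, -150.9, 4.6]
ft_force: [-0.6, 0.3, 0.2]
time: 4.75
eef_pos: [631.9, -151.5, 5.0]
tcp_rot: [[-0.2, 0.98, 0.0], [0.98, 0.2, -0.0], [-0.0, 0.0, -1.0]]
ft_force: [1.2, 0.1, -0.3]
width: -0.1
grasp_force: 0.0
time: 5.45
eef_pos: [631.9, -151.5, 65.3]
tcp_rot: [[0.039, 0.999, 0.0], [0.999, -0.039, -0.0], [-0.0, 0.0, -1.0]]
ft_force: [0.7, 1.0, 0.1]
width: 0.4
grasp_force: 0.0
t5.5 p [ 631.9 -151.5   65.3] yaw 87.74 w 0.4 | roll 0.015 then x -0.2161 y -1.9819 z 0.5127 tilt [ 0.01 -0.  ]
```

```bash
python3 -c "
from h import *;import pickle
s=snap('wrist','w2.png');t=snap('top','t2.png')
cv2.imwrite('pics/t2.png',np.hstack([s['image'][:,:,::-1][:,120:520],cv2.resize(t['image'][130:310,340:473][:,:,::-1],(355,480))]))
pickle.dump((s,t),open('w2.pkl','wb'))"
```

```text
(no output)
```

View pics/t2.png

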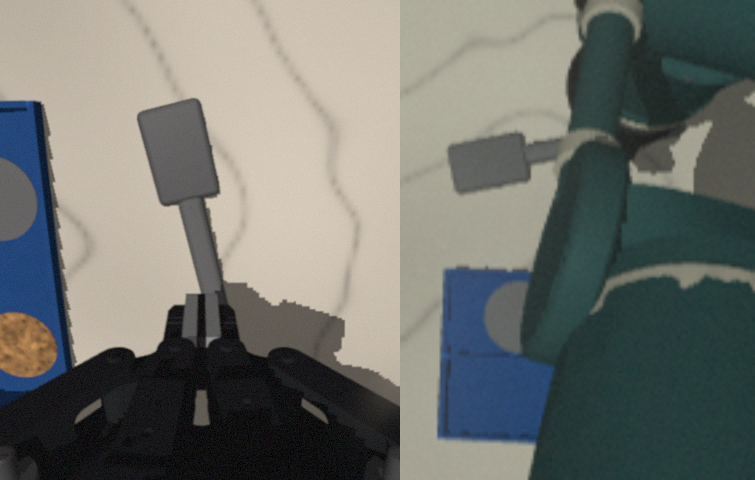

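```bash
python3 -c "
from h import *;import pickle
s,t=pickle.load(open('w2.pkl','rb'))
print(px2w(s,[(257,118),(319,99),(338,193),(284,205)],9).round(1), 'handle',px2w(s,[(300,200),(325,197),(322,293),(341,291)],16).round(1))
o=bot.observe();print(o['ft_force'],s['origin'])
print(w2px(s,[[631.9,-151.5,65],[631.9,-151.5,84]])-[120,0])"
```

```text
[[ 596.6  -65.4    9. ]
 [ 634.   -56.3    9. ]
 [ 643.7 -112.4    9. ]
 [ 609.1 -118.8    9. ]] handle [[ 620.  -114.6   16. ]
 [ 635.4 -113.3   16. ]
 [ 631.1 -177.9   16. ]
 [ 643.8 -176.9   16. ]]
[ 0.04901408 -0.5358434  -0.81711232] [634.8707951  -72.71570196 234.02727413]
[[201.69360214 288.20390042]
 [201.70033049 305.5902378 ]]
```

```bash

python3 -m handwheel '[{"x":0,"y":0,"z":0,"roll":-0.23},{"x":0,"y":0,"z":0,"roll":-0.23},{"x":0,"y":0,"z":0.2,"roll":0},{"x":0,"y":0,"z":0.2,"roll":0},{"x":0,"y":0,"z":0.1,"roll":0},{"x":0,"y":0,"z":0,"roll":0},{"x":0,"y":0,"z":0,"roll":0}]' -0.2 30
python3 -c "
from h import *;import pickle
s=snap('wrist','w3.png');pickle.dump(s,open('w3.pkl','wb'));cv2.imwrite('pics/w3.png',s['image'][:,120:520,::-1])"
python3 go.py 631.9 -151.5 1 101.6
```

```text
time: 6.25
eef_pos: [632.0, -151.5, 15.0]
tcp_rot: [[-0.198, 0.98, -0.0], [0.98, 0.198, 0.0], [0.0, -0.0, -1.0]]
ft_force: [0.5, 0.1, 0.1]
width: 34.0
grasp_force: 0.0
t6.3 p [ 632.6 -151.7   15.7] yaw 101.40 w 34.2 | roll -0.007 then x 0.0030 y -0.0064 z 0.1468 tilt [ 0.07 -0.02]
```

View pics/w3.png

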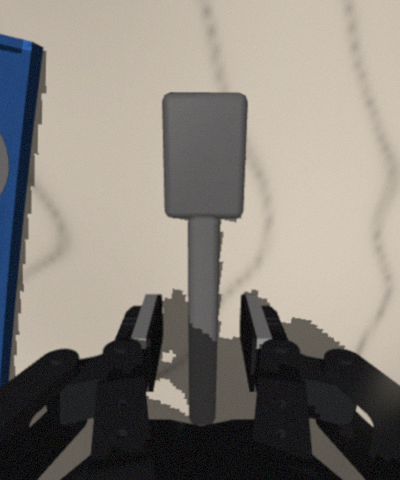

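The wrist view shows the handle (column ~203) centred between the pads at 150 and 257, so the first close was just too shallow. I'll go lower.

```bash

python3 -m handwheel '[{"x":0,"y":0,"z":0.1,"roll":0},{"x":0,"y":0,"z":0.05,"roll":0},{"x":0,"y":0,"z":0,"roll":0}]' -0.2 30 | grep -E "eef|ft"
python3 -m handwheel '[{"x":0,"y":0,"z":0,"roll":0},{"x":0,"y":0,"z":0,"roll":0}]' -1 30 | grep -vE "rot"
python3 -m handwheel '[{"x":0,"y":0,"z":0,"roll":0},{"x":0,"y":0,"z":0,"roll":0}]' | grep -vE "rot"
python3 -m handwheel '[{"x":0,"y":0,"z":0,"roll":0},{"x":0,"y":0,"z":0,"roll":0}]' | grep -vE "rot"
```

```text
eef_pos: [630.9, -151.2, -1.2]
ft_force: [0.5, 0.0, 0.3]
time: 6.8
eef_pos: [632.0, -151.5, 0.1]
ft_force: [1.1, -0.4, -0.4]
width: 6.1
grasp_force: 0.0
time: 7.0
eef_pos: [632.1, -151.5, 0.2]
ft_force: [0.4, 0.6, 0.7]
width: 0.2
grasp_force: 0.0
time: 7.2
eef_pos: [631.9, -151.5, -0.0]
ft_force: [-0.5, 0.1, -1.2]
width: -0.1
grasp_force: 0.0
```

```bash
python3 -c "
from h import *;import pickle
s=snap('scene');pickle.dump(s,open('sc3.pkl','wb'))
print(w2px(s,[[632,-151.5,0],[632,-151.5,20],[632,-151.5,40]]))
u,v=[int(q) for q in w2px(s,[632,-151.5,20])[0]]
cv2.imwrite('pics/sc3.png',cv2.resize(s['image'][v-60:v+40,u-65:u+65,::-1],None,fx=6,fy=6,interpolation=cv2.INTER_CUBIC));print(u,v)"
```

```text
[[264.72184879 302.6495424 ]
 [264.13457604 296.77332254]
 [263.53100886 290.7404705 ]]
264 296
```

View pics/sc3.png

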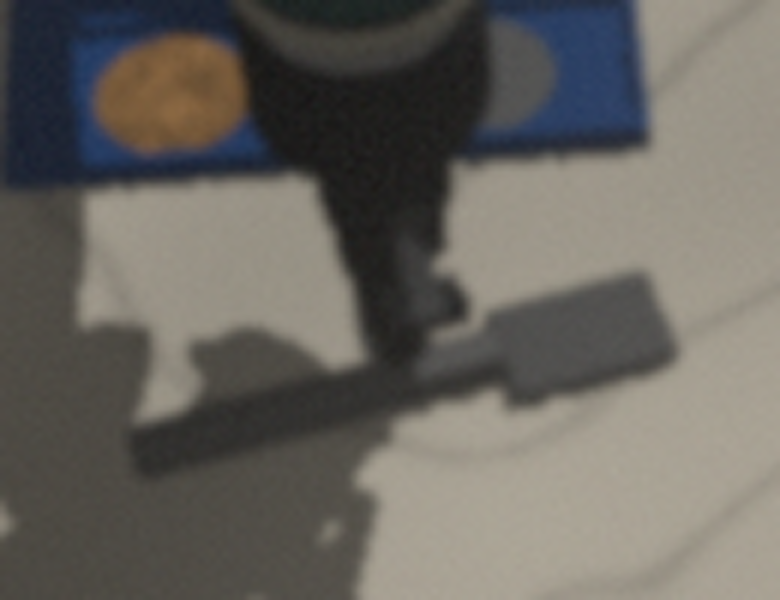

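The scene view shows the shut fingertips at about (263,297), just above the handle. That is z≈18–20 where the state reads 0, so the reported TCP height is off by about that much. I'll confirm it by touch.

```bash
f(){ grep -E "eef|ft_f" | tr '\n' ' '; echo; }
python3 -m handwheel '[{"x":0,"y":0,"z":-0.1,"roll":0},{"x":0,"y":0,"z":0,"roll":0},{"x":0,"y":0,"z":0,"roll":0},{"x":0,"y":0,"z":0.15,"roll":0},{"x":0,"y":0,"z":0.05,"roll":0},{"x":0,"y":0,"z":0,"roll":0}]' -0.2 30 | f
python3 -m handwheel '[{"x":0,"y":0,"z":0.03,"roll":0},{"x":0,"y":0,"z":0,"roll":0}]' | f
python3 -m handwheel '[{"x":0,"y":0,"z":0.02,"roll":0},{"x":0,"y":0,"z":0,"roll":0}]' | f
```

```text
eef_pos: [629.7, -150.9, -12.7] ft_force: [-0.9, -0.7, -0.6] 
eef_pos: [631.5, -151.4, -13.8] ft_force: [-0.2, 0.1, 0.3] 
eef_pos: [631.9, -151.5, -15.1] ft_force: [-0.1, 0.2, -0.2]
```

```bash
f(){ grep -E "eef|ft_f|wid|gras" | tr '\n' ' '; echo; }
python3 -m handwheel '[{"x":0,"y":0,"z":0,"roll":0},{"x":0,"y":0,"z":0,"roll":0},{"x":0,"y":0,"z":0,"roll":0},{"x":0,"y":0,"z":0,"roll":0}]' -1 40| f
python3 -m handwheel '[{"x":0,"y":0,"z":-0.1,"roll":0},{"x":0,"y":0,"z":-0.25,"roll":0},{"x":0,"y":0,"z":-0.25,"roll":0},{"x":0,"y":0,"z":0,"roll":0.23},{"x":0,"y":0,"z":0,"roll":0.23},{"x":0,"y":0,"z":0,"roll":0},{"x":0,"y":0,"z":0,"roll":0}]'|f
python3 go.py 432.9 -163.7 14 87.3
```

```text
eef_pos: [632.2, -151.6, -14.7] ft_force: [0.5, 0.3, 1.7] width: 14.5 grasp_force: 40.6 
eef_pos: [631.6, -151.4, 45.0] ft_force: [0.8, -0.5, -1.0] width: 14.4 grasp_force: 40.3 
t9.3 p [ 631.6 -151.4   45. ] yaw 87.74 w 14.4 | roll 0.015 then x -0.2167 y -1.9792 z 0.3096 tilt [-0.02  0.  ]
```

```bash
f(){ grep -E "eef|ft_f|wid|gras" | tr '\n' ' '; echo; }
python3 go.py 433 -165 -9 87.3
python3 -m handwheel '[{"x":-0.02,"y":-0.2,"z":0,"roll":0.01},{"x":-0.02,"y":-0.26,"z":0,"roll":0},{"x":-0.03,"y":-0.26,"z":0,"roll":0},{"x":-0.03,"y":-0.26,"z":0,"roll":0},{"x":-0.03,"y":-0.26,"z":0,"roll":0},{"x":-0.03,"y":-0.26,"z":0,"roll":0},{"x":-0.03,"y":-0.26,"z":0,"roll":0},{"x":-0.04,"y":-0.22,"z":0,"roll":0},{"x":0,"y":0,"z":0.1,"roll":0},{"x":0,"y":0,"z":0.1,"roll":0},{"x":0,"y":0,"z":0,"roll":0},{"x":0,"y":0,"z":0,"roll":0}]'|f
python3 go.py 433 -165 -9 87.3
python3 -c "
from h import *;import pickle
s=snap('wrist');pickle.dump(s,open('w4.pkl','wb'))
cv2.imwrite('pics/w4.png',s['image'][:,:,::-1])
t=snap('top');pickle.dump(t,open('t4.pkl','wb'))"
```

```text
t9.3 p [ 631.6 -151.4   45. ] yaw 87.74 w 14.4 | roll 0.015 then x -0.2297 y -1.9775 z 0.5396 tilt [-0.02  0.  ]
eef_pos: [433.4, -165.0, 24.4] ft_force: [-0.3, -0.3, -0.9] width: 14.4 grasp_force: 40.3 
t10.6 p [ 433.4 -165.    24.4] yaw 87.33 w 14.4 | roll 0.001 then x -0.0005 y -0.0040 z 0.3336 tilt [-0.05  0.03]
```

View pics/w4.png

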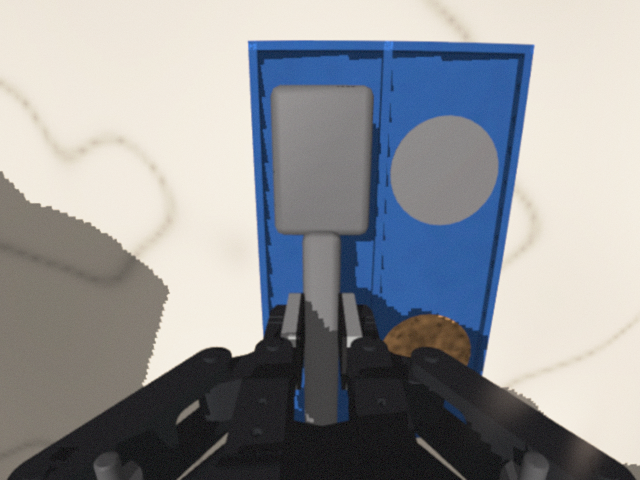

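```bash
f(){ grep -E "eef|ft_f|wid|gras" | tr '\n' ' '; echo; }
python3 -m handwheel '[{"x":0,"y":0,"z":0.15,"roll":0},{"x":0,"y":0,"z":0.1,"roll":0},{"x":0,"y":0,"z":0.05,"roll":0},{"x":0,"y":0,"z":0.03,"roll":0},{"x":0,"y":0,"z":0,"roll":0},{"x":0,"y":0,"z":0,"roll":0}]'|f
python3 -m handwheel '[{"x":0,"y":0,"z":0,"roll":0},{"x":0,"y":0,"z":0,"roll":0},{"x":0,"y":0,"z":0,"roll":0}]' -0.4|f
python3 -m handwheel '[{"x":0,"y":0,"z":-0.1,"roll":0},{"x":0,"y":0,"z":-0.2,"roll":0},{"x":0,"y":0,"z":-0.3,"roll":0},{"x":0,"y":0,"z":-0.3,"roll":0},{"x":0,"y":0,"z":-0.3,"roll":0},{"x":0,"y":0,"z":0,"roll":-0.28},{"x":0,"y":0,"z":0,"roll":-0.28},{"x":0,"y":0,"z":0,"roll":-0.28},{"x":0,"y":0,"z":0,"roll":-0.28},{"x":0,"y":0,"z":0,"roll":-0.28},{"x":0,"y":0,"z":0,"roll":-0.19},{"x":0,"y":0,"z":0,"roll":0}]' 0.6|f
python3 go.py 487 350 120 135
python3 -c "
from h import *;import pickle
s=snap('wrist');pickle.dump(s,open('w5.pkl','wb'))
cv2.imwrite('pics/w5.png',s['image'][:,:,::-1])"
```

```text
eef_pos: [433.3, -165.3, -7.9] ft_force: [0.5, -0.1, -1.5] width: 14.3 grasp_force: 40.3 
eef_pos: [433.3, -165.3, -7.8] ft_force: [0.6, 0.2, -0.2] width: 25.8 grasp_force: 0.0 
eef_pos: [433.2, -165.2, 112.7] ft_force: [0.2, -0.1, 0.1] width: 68.0 grasp_force: 0.0 
t12.8 p [ 433.2 -165.2  112.7] yaw 134.99 w 68.0 | roll -0.000 then x 3.2625 y 4.0236 z -0.0732 tilt [ 0.05 -0.02]
```

View pics/w5.png

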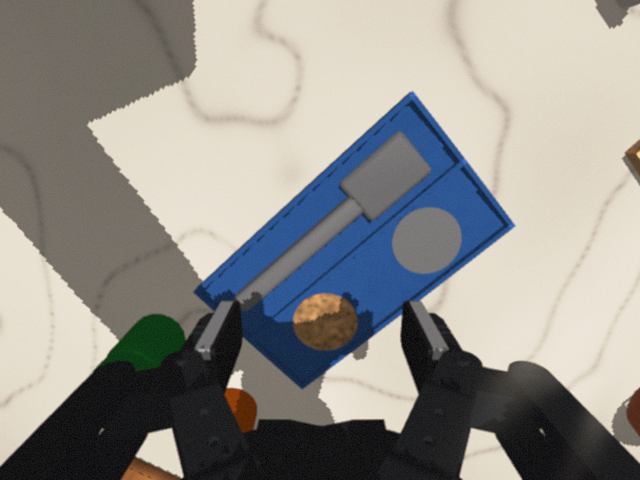

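The wrist view shows the spatula lying in its lane: blade end mid at (416,150), grey round at (427,241), cork round at (325,321).

```bash
python3 -c "
from h import *;import pickle
s=pickle.load(open('w5.pkl','rb'))
w=px2w(s,[(416,150),(427,241),(325,321),(357,207),(411,93),(514,226),(303,387),(196,293)],[15,6,6,22,12,12,12,12]);print(w.round(1))
c=w[4:,:2].mean(0);yaw=np.radians(-2.65);M=np.array([[np.cos(yaw),-np.sin(yaw)],[np.sin(yaw),np.cos(yaw)]])
print(c,(w[:4,:2]-c)@M)"
f(){ grep -E "eef|ft_f|wid|gras" | tr '\n' ' '; echo; }
python3 -m handwheel '[{"x":0.25,"y":0.32,"z":0,"roll":0},{"x":0.3,"y":0.37,"z":0,"roll":0},{"x":0.3,"y":0.37,"z":0,"roll":0},{"x":0.3,"y":0.37,"z":0,"roll":0},{"x":0.3,"y":0.37,"z":0,"roll":0},{"x":0.3,"y":0.37,"z":0,"roll":0},{"x":0.3,"y":0.37,"z":0,"roll":0},{"x":0.3,"y":0.37,"z":0,"roll":0},{"x":0.3,"y":0.37,"z":0,"roll":0},{"x":0.25,"y":0.3,"z":0,"roll":0},{"x":0,"y":0,"z":0,"roll":0},{"x":0,"y":0,"z":0,"roll":0}]'|f
python3 go.py 487 350 -7 135
python3 -c "
from h import *;import pickle
s=snap('wrist');pickle.dump(s,open('w6.pkl','wb'))
cv2.imwrite('pics/w6.png',s['image'][:,:,::-1])
print(w2px(s,[[487,350,72],[487,350,0],[410.5,344,60],[625,369,72]]).round(0).tolist())"
```

```text
[[ 436.9  -71.2   15. ]
 [ 499.5 -110.1    6. ]
 [ 493.  -219.5    6. ]
 [ 435.7 -129.8   22. ]
 [ 405.4  -47.6   12. ]
 [ 536.4  -53.1   12. ]
 [ 524.9 -279.4   12. ]
 [ 396.5 -274.6   12. ]]
[ 465.77419569 -163.64787475] [[-33.15942985  91.03030832]
 [ 31.26075164  55.04345087]
 [ 29.77863485 -54.5276059 ]
 [-31.57898362  32.42915785]]
eef_pos: [480.9, 293.7, 111.9] ft_force: [-0.5, -0.5, -0.4] width: 68.6 grasp_force: 0.0 
t14.0 p [480.9 293.7 111.9] yaw 135.01 w 68.6 | roll 0.000 then x 0.3556 y 0.4412 z 1.1888 tilt [-0.02 -0.04]
[[395.0, 205.0], [377.0, 186.0], [296.0, 116.0], [550.0, 328.0]]
```

View pics/w6.png

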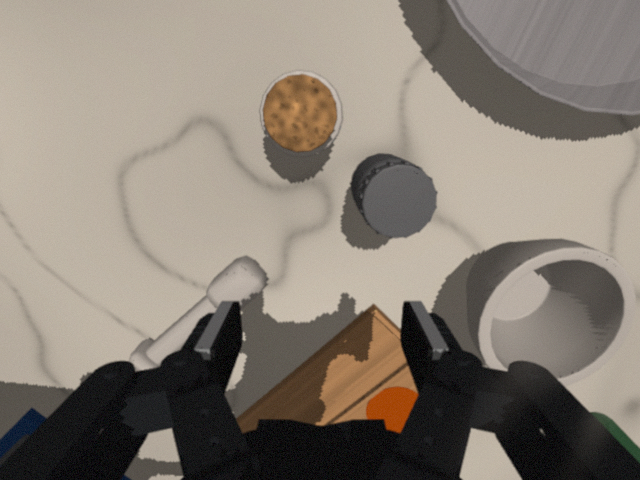

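Grey cap centre is at (398,200) and crock lid at (300,112), both close to predicted, with clear space around the jar at this yaw.

```bash
python3 -c "
from h import *;import pickle
s=pickle.load(open('w6.pkl','rb'))
print(px2w(s,[(398,200),(300,112),(238,278)],[72,60,32]).round(1))"
f(){ grep -E "eef|ft_f|wid|gras" | tr '\n' ' '; echo; }
python3 -m handwheel '[{"x":0.18,"y":0.22,"z":0,"roll":0},{"x":0.18,"y":0.22,"z":0,"roll":0},{"x":0,"y":0,"z":0,"roll":0},{"x":0,"y":0,"z":0,"roll":0}]'|f
python3 go.py 487 350 -5 135
```

```text
[[486.1 353.1  72. ]
 [410.4 347.3  60. ]
 [457.4 229.4  32. ]]
eef_pos: [486.9, 348.2, 111.8] ft_force: [0.2, -0.2, -0.4] width: 68.3 grasp_force: 0.0 
t14.4 p [486.9 348.2 111.8] yaw 134.91 w 68.3 | roll -0.003 then x 0.0118 y 0.0137 z 1.1675 tilt [-0.03 -0.06]
```

```bash
f(){ grep -E "eef|ft_f|wid|gras" | tr '\n' ' '; echo; }
python3 -m handwheel '[{"x":0.025,"y":0.022,"z":0,"roll":0},{"x":0,"y":0,"z":0.3,"roll":0},{"x":0,"y":0,"z":0.3,"roll":0},{"x":0,"y":0,"z":0.3,"roll":0},{"x":0,"y":0,"z":0.2,"roll":0},{"x":0,"y":0,"z":0.13,"roll":0},{"x":0,"y":0,"z":0,"roll":0},{"x":0,"y":0,"z":0,"roll":0}]'|f
python3 -m handwheel '[{"x":0,"y":0,"z":0,"roll":0},{"x":0,"y":0,"z":0,"roll":0},{"x":0,"y":0,"z":0,"roll":0},{"x":0,"y":0,"z":0,"roll":0},{"x":0,"y":0,"z":0,"roll":0}]' -1 40|f
python3 -m handwheel '[{"x":0,"y":0,"z":-0.1,"roll":0},{"x":0,"y":0,"z":-0.2,"roll":0},{"x":0,"y":0,"z":-0.3,"roll":0},{"x":0,"y":0,"z":-0.3,"roll":0},{"x":0,"y":0,"z":-0.2,"roll":0},{"x":0,"y":0,"z":0,"roll":0},{"x":0,"y":0,"z":0,"roll":0}]'|f
python3 go.py 499 -112 -5 135
```

```text
eef_pos: [487.2, 352.8, -10.5] ft_force: [1.0, 0.1, 0.5] width: 68.3 grasp_force: 0.0 
eef_pos: [488.2, 353.8, -9.1] ft_force: [0.6, -0.3, 6.6] width: 46.7 grasp_force: 42.2 
eef_pos: [486.4, 352.8, 98.8] ft_force: [-0.1, -0.1, -2.1] width: 46.6 grasp_force: 41.7 
t16.4 p [486.4 352.8  98.8] yaw 134.99 w 46.6 | roll -0.000 then x -3.3758 y -3.1981 z 1.0380 tilt [0.01 0.01]
```

```bash
f(){ grep -E "eef|ft_f|wid|gras" | tr '\n' ' '; echo; }
python3 -m handwheel '[{"x":-0.15,"y":-0.14,"z":0,"roll":0},{"x":-0.3,"y":-0.28,"z":0,"roll":0},{"x":-0.3,"y":-0.29,"z":0,"roll":0},{"x":-0.3,"y":-0.29,"z":0,"roll":0},{"x":-0.3,"y":-0.29,"z":0,"roll":0},{"x":-0.3,"y":-0.29,"z":0,"roll":0},{"x":-0.3,"y":-0.29,"z":0,"roll":0},{"x":-0.3,"y":-0.29,"z":0,"roll":0},{"x":-0.3,"y":-0.29,"z":0,"roll":0},{"x":-0.3,"y":-0.27,"z":0,"roll":0},{"x":-0.3,"y":-0.27,"z":0,"roll":0},{"x":-0.22,"y":-0.2,"z":0,"roll":0}]'|f
python3 -m handwheel '[{"x":0,"y":0,"z":0.2,"roll":0},{"x":0,"y":0,"z":0.3,"roll":0},{"x":0,"y":0,"z":0.2,"roll":0},{"x":0,"y":0,"z":0,"roll":0},{"x":0,"y":0,"z":0,"roll":0},{"x":0,"y":0,"z":0,"roll":0}]'|f
python3 go.py 499 -111.6 -4 135
```

```text
eef_pos: [496.7, -113.5, 96.8] ft_force: [0.3, 1.4, -2.7] width: 46.6 grasp_force: 41.7 
eef_pos: [499.7, -111.2, 29.6] ft_force: [-0.5, -0.4, -1.4] width: 47.0 grasp_force: 41.9 
t18.2 p [ 499.7 -111.2   29.6] yaw 134.98 w 47.0 | roll -0.001 then x 0.0025 y -0.0075 z 0.3356 tilt [ 0.05 -0.02]
```

```bash
f(){ grep -E "eef|ft_f|wid|gras" | tr '\n' ' '; echo; }
python3 -m handwheel '[{"x":0,"y":-0.005,"z":0.15,"roll":0},{"x":0,"y":0,"z":0.1,"roll":0},{"x":0,"y":0,"z":0.05,"roll":0},{"x":0,"y":0,"z":0,"roll":0},{"x":0,"y":0,"z":0.03,"roll":0},{"x":0,"y":0,"z":0,"roll":0},{"x":0,"y":0,"z":0,"roll":0}]'|f
```

```text
eef_pos: [499.7, -111.5, -3.1] ft_force: [-1.6, 0.2, 4.0] width: 46.9 grasp_force: 42.5
```

```bash
f(){ grep -E "eef|ft_f|wid|gras" | tr '\n' ' '; echo; }
python3 -m handwheel '[{"x":0,"y":0,"z":0,"roll":0},{"x":0,"y":0,"z":0,"roll":0},{"x":0,"y":0,"z":0,"roll":0}]' 0.4|f
python3 -m handwheel '[{"x":0,"y":0,"z":-0.15,"roll":0},{"x":0,"y":0,"z":-0.3,"roll":0},{"x":0,"y":0,"z":-0.4,"roll":0},{"x":0,"y":0,"z":-0.35,"roll":0},{"x":0,"y":0,"z":0,"roll":0},{"x":0,"y":0,"z":0,"roll":0}]'|f
python3 go.py 410.5 346 -5 135
python3 -c "
from h import *;import pickle
s=snap('wrist');pickle.dump(s,open('w7.pkl','wb'))
cv2.imwrite('pics/w7.png',s['image'][:,:,::-1])
"
```

```text
eef_pos: [499.1, -111.3, -4.1] ft_force: [-0.1, 0.3, -0.1] width: 59.5 grasp_force: 0.0 
eef_pos: [499.9, -111.5, 117.0] ft_force: [-0.4, -0.6, -0.7] width: 59.8 grasp_force: 0.0 
t19.9 p [ 499.9 -111.5  117. ] yaw 134.98 w 59.8 | roll -0.001 then x 3.8672 y 2.6035 z 1.2200 tilt [ 0.15 -0.04]
```

View pics/w7.png

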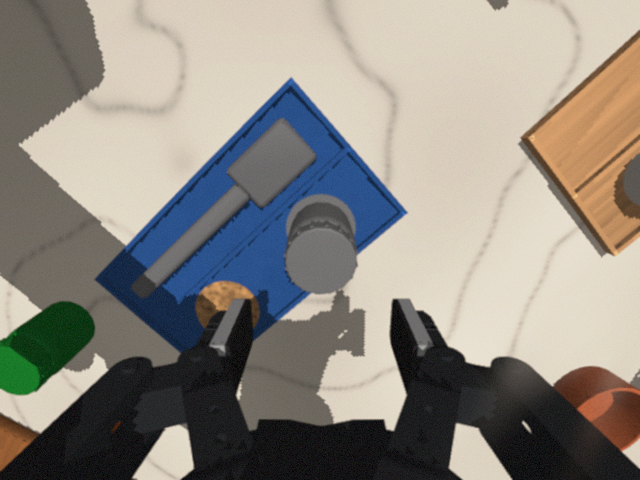

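Jar stands on the grey round; cap centre at (321,258).

```bash
python3 -c "
from h import *;import pickle
s=pickle.load(open('w7.pkl','rb'))
print(px2w(s,[(321,258),(291,79),(407,212),(96,277)],[78,12,12,12]).round(1))
g=s['image'];
t=np.linspace(0,2*np.pi,40)
for c in [(499.5,-110.5)]:
  print(w2px(s,[[c[0],c[1],6],[c[0],c[1],78]]).round(1).tolist())"
f(){ grep -E "eef|ft_f|wid|gras" | tr '\n' ' '; echo; }
python3 -m handwheel '[{"x":0.25,"y":0.15,"z":0,"roll":0},{"x":0.35,"y":0.24,"z":0,"roll":0},{"x":0.35,"y":0.24,"z":0,"roll":0},{"x":0.35,"y":0.24,"z":0,"roll":0},{"x":0.35,"y":0.24,"z":0,"roll":0},{"x":0.35,"y":0.24,"z":0,"roll":0},{"x":0.35,"y":0.24,"z":0,"roll":0},{"x":0.35,"y":0.24,"z":0,"roll":0},{"x":0.35,"y":0.24,"z":0,"roll":0},{"x":0.35,"y":0.24,"z":0,"roll":0},{"x":0.3,"y":0.2,"z":0,"roll":0},{"x":0.16,"y":0.1,"z":0,"roll":0}]' 0.65|f
python3 -m handwheel '[{"x":0,"y":0,"z":0,"roll":0},{"x":0,"y":0,"z":0,"roll":0},{"x":0,"y":0,"z":0,"roll":0}]'|f
python3 go.py 410.5 346 -11 135
python3 - <<'E'
from h import *
import pickle
t=snap('top');pickle.dump(t,open('t7.pkl','wb'))
c=cv2.resize(t['image'][220:310,345:480,::-1],None,fx=5.5,fy=5.5,interpolation=cv2.INTER_CUBIC)
cv2.imwrite('pics/t7.png',c)
E
```

```text
[[ 498.6 -109.6   78. ]
 [ 406.1  -46.9   12. ]
 [ 536.3  -52.3   12. ]
 [ 394.1 -273.1   12. ]]
[[320.9, 228.5], [321.0, 260.0]]
eef_pos: [408.6, 348.0, 113.5] ft_force: [0.4, 0.0, 0.0] width: 70.7 grasp_force: 0.0 
eef_pos: [410.1, 344.8, 114.6] ft_force: [0.3, 0.0, -0.1] width: 70.3 grasp_force: 0.0 
t21.4 p [410.1 344.8 114.6] yaw 134.94 w 70.3 | roll -0.002 then x 0.0061 y 0.0112 z 1.2559 tilt [-0.1  -0.11]
```

View pics/t7.png

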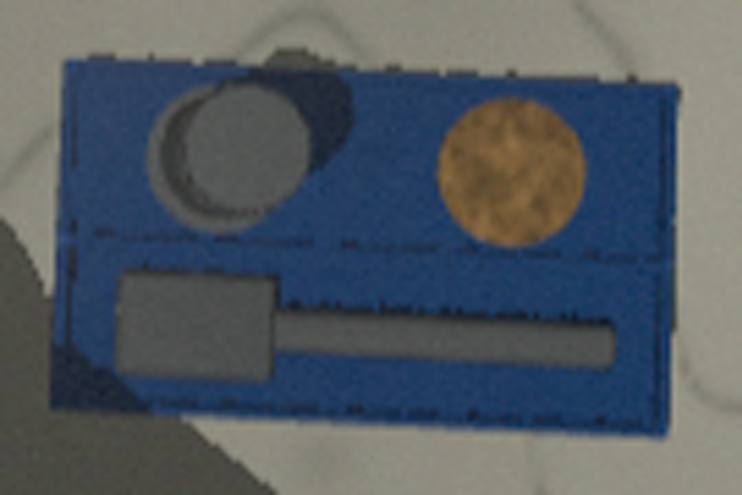

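Top view: cap centre at crop (248,147), sitting concentric on the grey round; the spatula is parallel in its lane.

```bash
python3 -c "
from h import *;import pickle
t=pickle.load(open('t7.pkl','rb'))
print(px2w(t,[(345+248/5.5,220+147/5.5),(345+118/5.5,220+325/5.5),(345+614/5.5,220+344/5.5)],[78,15,22]).round(1))"
f(){ grep -E "eef|ft_f|wid|gras" | tr '\n' ' '; echo; }
python3 -m handwheel '[{"x":0.006,"y":0.012,"z":0,"roll":0},{"x":0,"y":0,"z":0.3,"roll":0},{"x":0,"y":0,"z":0.3,"roll":0},{"x":0,"y":0,"z":0.3,"roll":0},{"x":0,"y":0,"z":0.2,"roll":0},{"x":0,"y":0,"z":0.15,"roll":0},{"x":0,"y":0,"z":0,"roll":0},{"x":0,"y":0,"z":0,"roll":0}]'|f
python3 -m handwheel '[{"x":0,"y":0,"z":0,"roll":0},{"x":0,"y":0,"z":0,"roll":0},{"x":0,"y":0,"z":0,"roll":0},{"x":0,"y":0,"z":0,"roll":0},{"x":0,"y":0,"z":0,"roll":0}]' -1 40|f
python3 -m handwheel '[{"x":0,"y":0,"z":-0.1,"roll":0},{"x":0,"y":0,"z":-0.2,"roll":0},{"x":0,"y":0,"z":-0.3,"roll":0},{"x":0,"y":0,"z":-0.3,"roll":0},{"x":0,"y":0,"z":-0.2,"roll":0},{"x":0,"y":0,"z":0,"roll":0},{"x":0,"y":0,"z":0,"roll":0}]'|f
python3 go.py 493 -221.5 -5 135
```

```text
[[ 500.2 -113.6   78. ]
 [ 436.4  -73.1   15. ]
 [ 429.2 -255.7   22. ]]
eef_pos: [411.6, 347.5, -8.7] ft_force: [0.4, 0.2, -0.6] width: 70.7 grasp_force: 0.0 
eef_pos: [412.3, 348.3, -7.3] ft_force: [-0.9, -2.2, 6.8] width: 50.5 grasp_force: 42.7 
eef_pos: [411.1, 347.6, 101.0] ft_force: [-0.2, 0.0, -3.0] width: 50.8 grasp_force: 42.5 
t23.4 p [411.1 347.6 101. ] yaw 134.98 w 50.8 | roll -0.001 then x -4.6034 y -3.4446 z 1.0602 tilt [0.04 0.03]
```

```bash
f(){ grep -E "eef|ft_f|wid|gras" | tr '\n' ' '; echo; }
python3 -m handwheel '[{"x":-0.2,"y":-0.15,"z":0,"roll":0},{"x":-0.32,"y":-0.24,"z":0,"roll":0},{"x":-0.32,"y":-0.24,"z":0,"roll":0},{"x":-0.32,"y":-0.24,"z":0,"roll":0},{"x":-0.32,"y":-0.24,"z":0,"roll":0},{"x":-0.32,"y":-0.24,"z":0,"roll":0},{"x":-0.32,"y":-0.24,"z":0,"roll":0},{"x":-0.32,"y":-0.24,"z":0,"roll":0},{"x":-0.32,"y":-0.24,"z":0,"roll":0},{"x":-0.32,"y":-0.24,"z":0,"roll":0}]'|f
python3 -m handwheel '[{"x":-0.32,"y":-0.24,"z":0,"roll":0},{"x":-0.32,"y":-0.24,"z":0,"roll":0},{"x":-0.32,"y":-0.24,"z":0,"roll":0},{"x":-0.32,"y":-0.24,"z":0,"roll":0},{"x":-0.24,"y":-0.17,"z":0,"roll":0},{"x":0,"y":0,"z":0.2,"roll":0},{"x":0,"y":0,"z":0.3,"roll":0},{"x":0,"y":0,"z":0.2,"roll":0},{"x":0,"y":0,"z":0,"roll":0},{"x":0,"y":0,"z":0,"roll":0},{"x":0,"y":0,"z":0,"roll":0}]'|f
python3 go.py 493 -221.5 -2 135
```

```text
eef_pos: [463.6, -35.0, 98.7] ft_force: [0.4, -0.1, -2.6] width: 50.6 grasp_force: 42.5 
eef_pos: [493.6, -221.2, 31.5] ft_force: [-0.3, -0.4, -2.0] width: 50.5 grasp_force: 42.7 
t25.6 p [ 493.6 -221.2   31.5] yaw 134.99 w 50.5 | roll -0.000 then x 0.0019 y -0.0063 z 0.3351 tilt [ 0.06 -0.03]
```

```bash
f(){ grep -E "eef|ft_f|wid|gras" | tr '\n' ' '; echo; }
python3 -m handwheel '[{"x":0,"y":-0.005,"z":0.15,"roll":0},{"x":0,"y":0,"z":0.1,"roll":0},{"x":0,"y":0,"z":0.05,"roll":0},{"x":0,"y":0,"z":0,"roll":0},{"x":0,"y":0,"z":0.03,"roll":0},{"x":0,"y":0,"z":0,"roll":0},{"x":0,"y":0,"z":0,"roll":0}]'|f
python3 -m handwheel '[{"x":0,"y":0,"z":0.02,"roll":0},{"x":0,"y":0,"z":0,"roll":0},{"x":0,"y":0,"z":0,"roll":0}]'|f
```

```text
eef_pos: [492.9, -221.5, -1.3] ft_force: [-3.2, 1.6, 3.6] width: 50.8 grasp_force: 43.3 
eef_pos: [493.0, -221.6, -1.3] ft_force: [-9.0, 3.6, 18.7] width: 50.7 grasp_force: 44.7
```

```bash
f(){ grep -E "eef|ft_f|wid|gras" | tr '\n' ' '; echo; }
python3 -m handwheel '[{"x":0,"y":0,"z":-0.02,"roll":0},{"x":0,"y":0,"z":0,"roll":0}]'|f
python3 -m handwheel '[{"x":0,"y":0,"z":0,"roll":0},{"x":0,"y":0,"z":0,"roll":0},{"x":0,"y":0,"z":0,"roll":0}]' 0.5|f
python3 -m handwheel '[{"x":0,"y":0,"z":-0.15,"roll":0},{"x":0,"y":0,"z":-0.3,"roll":0},{"x":0,"y":0,"z":-0.4,"roll":0},{"x":0,"y":0,"z":-0.35,"roll":0},{"x":0,"y":0,"z":0,"roll":0},{"x":0,"y":0,"z":0,"roll":0}]'|f
python3 -c "
from h import *;import pickle
s=snap('wrist');pickle.dump(s,open('w8.pkl','wb'))"
python3 -m handwheel '[{"x":0,"y":0,"z":0,"roll":0.27},{"x":0,"y":0,"z":0,"roll":0.27},{"x":0,"y":0,"z":0,"roll":0.27},{"x":0,"y":0,"z":0,"roll":0.27},{"x":0,"y":0,"z":0,"roll":0.27},{"x":0,"y":0,"z":0,"roll":0.26},{"x":0,"y":0,"z":0,"roll":0}]' 0|f
python3 go.py 459.7 169 -10 86.7
```

```text
eef_pos: [493.6, -221.9, -1.3] ft_force: [-1.7, -0.0, 5.1] width: 50.6 grasp_force: 43.5 
eef_pos: [492.6, -221.3, -2.4] ft_force: [0.5, -0.6, -1.4] width: 64.0 grasp_force: 0.0 
eef_pos: [493.8, -222.0, 120.1] ft_force: [0.5, 0.8, -1.2] width: 64.3 grasp_force: 0.0 
eef_pos: [491.1, -220.6, 115.9] ft_force: [0.7, 0.1, 0.3] width: 42.6 grasp_force: 0.0 
t28.4 p [ 491.1 -220.6  115.9] yaw 86.66 w 42.6 | roll -0.001 then x 3.8714 y -0.5377 z 1.2586 tilt [-0.2  0.1]
```

```bash
f(){ grep -E "eef|ft_f|wid|gras" | tr '\n' ' '; echo; }
python3 -m handwheel '[{"x":0.2,"y":-0.04,"z":0,"roll":0},{"x":0.37,"y":-0.05,"z":0,"roll":0},{"x":0.37,"y":-0.05,"z":0,"roll":0},{"x":0.37,"y":-0.05,"z":0,"roll":0},{"x":0.37,"y":-0.05,"z":0,"roll":0},{"x":0.37,"y":-0.05,"z":0,"roll":0},{"x":0.37,"y":-0.05,"z":0,"roll":0},{"x":0.37,"y":-0.05,"z":0,"roll":0},{"x":0.37,"y":-0.05,"z":0,"roll":0},{"x":0.37,"y":-0.05,"z":0,"roll":0},{"x":0.37,"y":-0.05,"z":0,"roll":0}]'|f
python3 -m handwheel '[{"x":0,"y":0,"z":0.2,"roll":0},{"x":0,"y":0,"z":0.3,"roll":0},{"x":0,"y":0,"z":0.2,"roll":0},{"x":0,"y":0,"z":0,"roll":0},{"x":0,"y":0,"z":0,"roll":0},{"x":0,"y":0,"z":0,"roll":0}]'|f
python3 go.py 459.8 171.5 -10 86.7
python3 - <<'E'
from h import *
import pickle
s=snap('wrist');pickle.dump(s,open('w9.pkl','wb'))
# local refine: edges of the pestle head/handle, print gray profiles across predicted sections
g=cv2.cvtColor(s['image'],cv2.COLOR_RGB2GRAY)
for d in (45,18):
  a=np.radians(86.7);ax=np.array([np.cos(a),np.sin(a)]);n=np.array([ax[1],-ax[0]])
  c=np.array([459.8,170])+d*ax
  q=np.arange(-30,31,3)
  P=np.array([[*(c+k*n),32 if d>24 else 26] for k in q]);u=w2px(s,P).round().astype(int)
  print(d,u[0],u[-1],[int(g[v,x]) if 0<=v<480 and 0<=x<640 else -1 for x,v in u])
c=np.array([459.8,170]);P=np.array([[*(c+k*ax),32] for k in range(50,90,2)]);u=w2px(s,P).round().astype(int)
print([int(g[v,x]) if 0<=v<480 and 0<=x<640 else -1 for x,v in u])
E
```

```text
eef_pos: [460.0, 172.3, 116.8] ft_force: [0.2, 0.1, 0.7] width: 42.8 grasp_force: 0.0 
eef_pos: [462.2, 171.3, 48.9] ft_force: [0.4, -0.1, 0.7] width: 42.6 grasp_force: 0.0 
t30.1 p [462.2 171.3  48.9] yaw 86.73 w 42.6 | roll 0.001 then x 0.0008 y -0.0241 z 0.5888 tilt [0.08 0.03]
45 [260 198] [375 198] [168, 172, 165, 171, 172, 131, 160, 170, 173, 170, 171, 168, 164, 150, 130, 84, 84, 179, 179, 177, 178]
18 [264 244] [371 244] [153, 151, 157, 158, 161, 165, 171, 141, 166, 172, 168, 163, 145, 90, 83, 177, 177, 176, 179, 174, 179]
[171, 168, 171, 173, 172, 173, 173, 168, 166, 147, 122, 173, 170, 171, 168, 169, 168, 169, 165, 165]
```

```bash
f(){ grep -E "eef|ft_f|wid|gras" | tr '\n' ' '; echo; }
python3 -m handwheel '[{"x":0,"y":-0.028,"z":0.1,"roll":0},{"x":0,"y":0,"z":0.2,"roll":0},{"x":0,"y":0,"z":0.2,"roll":0},{"x":0,"y":0,"z":0.11,"roll":0},{"x":0,"y":0,"z":0,"roll":0},{"x":0,"y":0,"z":0,"roll":0}]' 0|f
python3 -m handwheel '[{"x":0,"y":0,"z":0,"roll":0},{"x":0,"y":0,"z":0,"roll":0},{"x":0,"y":0,"z":0,"roll":0},{"x":0,"y":0,"z":0,"roll":0}]' -1 60|f
python3 -m handwheel '[{"x":0,"y":0,"z":-0.1,"roll":0},{"x":0,"y":0,"z":-0.2,"roll":0},{"x":0,"y":0,"z":-0.3,"roll":0},{"x":0,"y":0,"z":0,"roll":-0.1},{"x":0,"y":0,"z":0,"roll":0},{"x":0,"y":0,"z":0,"roll":0}]'|f
python3 go.py 591 165.2 -6 89.7
```

```text
eef_pos: [458.7, 171.3, -12.9] ft_force: [-0.7, -1.3, 0.9] width: 42.7 grasp_force: 0.0 
eef_pos: [459.8, 171.7, -11.8] ft_force: [-1.8, -0.6, 6.1] width: 18.1 grasp_force: 60.9 
eef_pos: [457.7, 171.1, 46.6] ft_force: [-0.3, -0.8, -1.4] width: 18.5 grasp_force: 60.1 
t31.8 p [457.7 171.1  46.6] yaw 89.61 w 18.5 | roll -0.003 then x -0.0516 y 1.3329 z 0.5263 tilt [-0.06 -0.02]
```

```bash
f(){ grep -E "eef|ft_f|wid|gras" | tr '\n' ' '; echo; }
python3 -m handwheel '[{"x":-0.01,"y":0.16,"z":0,"roll":0},{"x":-0.01,"y":0.23,"z":0,"roll":0},{"x":-0.01,"y":0.23,"z":0,"roll":0},{"x":-0.01,"y":0.23,"z":0,"roll":0},{"x":-0.01,"y":0.23,"z":0,"roll":0},{"x":0,"y":0.23,"z":0,"roll":0},{"x":0,"y":0,"z":0.1,"roll":0},{"x":0,"y":0,"z":0.1,"roll":0},{"x":0,"y":0,"z":0,"roll":0},{"x":0,"y":0,"z":0,"roll":0}]'|f
python3 go.py 591 165.2 -6 89.7
python3 - <<'E'
from h import *
import pickle
s=snap('wrist');pickle.dump(s,open('w10.pkl','wb'))
h=cv2.cvtColor(s['image'],cv2.COLOR_RGB2HSV)
m=cv2.inRange(h,(5,150,100),(14,255,255));n,l,st,ce=cv2.connectedComponentsWithStats(m)
i=1+st[1:,4].argmax();print('amber round px',ce[i],st[i]);print(px2w(s,[ce[i]],6))
g=cv2.cvtColor(s['image'],cv2.COLOR_RGB2GRAY).astype(int)
sat=h[:,:,1].astype(int)
# tray outer edges in x at y=250, and far end in y at x=600
for nm,P in [('x',[(k,255) for k in range(545,705,2)]),('y',[(640,k) for k in range(255,300,1)])]:
    u=w2px(s,[[a,b,12] for a,b in P]).round().astype(int)
    print(nm,P[0],[int(sat[v,x]) if 0<=v<480 and 0<=x<640 else -1 for x,v in u])
E
```

```text
eef_pos: [587.5, 165.2, 25.3] ft_force: [-0.5, -0.2, -1.3] width: 18.3 grasp_force: 60.1 
t32.8 p [587.5 165.2  25.3] yaw 89.69 w 18.3 | roll -0.000 then x 0.0001 y 0.0348 z 0.3132 tilt [-0.19 -0.05]
amber round px [452.99027216 177.16253142] [ 399  123  109  109 9149]
[[656.27815866 219.4091852    6.        ]]
x (545, 255) [32, 32, 35, 33, 32, 35, 33, 41, 130, 126, 125, 130, 131, 127, 127, 127, 131, 125, 130, 124, 128, 127, 129, 130, 128, 130, 125, 131, 131, 132, 131, 125, 125, 128, 125, 127, 132, 125, 136, 129, 130, 130, 131, 128, 128, 125, 124, 129, 134, 127, 128, 127, 129, 125, 128, 131, 126, 128, 131, 131, 131, 129, 128, 130, 130, 126, 129, 128, 130, 128, 126, 141, 130, 111, 31, 32, 35, 35, 33, 34]
y (640, 255) [128, 128, 128, 128, 132, 128, 130, 127, 130, 125, 130, 132, 127, 131, 133, 131, 130, 131, 127, 128, 134, 127, 130, 128, 58, 37, 33, 33, 33, 32, 33, 34, 30, 34, 32, 29, 36, 37, 34, 26, 35, 34, 30, 30, 29]
```

```bash
f(){ grep -E "eef|ft_f|wid|gras" | tr '\n' ' '; echo; }
python3 -m handwheel '[{"x":0.005,"y":0.042,"z":0.1,"roll":0},{"x":0,"y":0,"z":0.1,"roll":0},{"x":0,"y":0,"z":0.08,"roll":0},{"x":0,"y":0,"z":0.02,"roll":0},{"x":0,"y":0,"z":0,"roll":0},{"x":0,"y":0,"z":0,"roll":0}]'|f
```

```text
eef_pos: [593.8, 166.0, -3.1] ft_force: [0.6, -0.6, -0.7] width: 18.3 grasp_force: 60.1
```

```bash
f(){ grep -E "eef|ft_f|wid|gras" | tr '\n' ' '; echo; }
python3 -m handwheel '[{"x":0,"y":0,"z":0.01,"roll":0},{"x":0,"y":0,"z":0,"roll":0},{"x":0,"y":0,"z":0,"roll":0},{"x":0,"y":0,"z":0,"roll":0}]'|f
python3 go.py 591.9 165.7 -6 89.7
```

```text
eef_pos: [593.8, 166.0, -3.9] ft_force: [-0.1, -0.4, -2.2] width: 18.6 grasp_force: 60.1 
t33.8 p [593.8 166.   -3.9] yaw 89.68 w 18.6 | roll -0.001 then x -0.0033 y -0.0188 z 0.0208 tilt [0.02 0.  ]
```

```bash
f(){ grep -E "eef|ft_f|wid|gras" | tr '\n' ' '; echo; }
python3 -m handwheel '[{"x":0,"y":-0.019,"z":0,"roll":0},{"x":0,"y":0,"z":0.015,"roll":0},{"x":0,"y":0,"z":0,"roll":0},{"x":0,"y":0,"z":0,"roll":0}]'|f
python3 -m handwheel '[{"x":0,"y":0,"z":0,"roll":0},{"x":0,"y":0,"z":0,"roll":0},{"x":0,"y":0,"z":0,"roll":0}]' -0.3|f
python3 -m handwheel '[{"x":0,"y":0,"z":-0.1,"roll":0},{"x":0,"y":0,"z":-0.3,"roll":0},{"x":0,"y":0,"z":-0.4,"roll":0},{"x":0,"y":0,"z":-0.4,"roll":0},{"x":0,"y":0,"z":0,"roll":-0.27},{"x":0,"y":0,"z":0,"roll":-0.27},{"x":0,"y":0,"z":0,"roll":-0.27},{"x":0,"y":0,"z":0,"roll":-0.27},{"x":0,"y":0,"z":0,"roll":-0.27},{"x":0,"y":0,"z":0,"roll":-0.16},{"x":0,"y":0,"z":0,"roll":0},{"x":0,"y":0,"z":0,"roll":0}]' 0.6|f
python3 go.py 498.5 -351.5 110 135
python3 -c "
from h import *;import pickle
pickle.dump(snap('wrist'),open('w11.pkl','wb'))"
```

```text
eef_pos: [591.6, 166.1, -5.7] ft_force: [0.5, -1.2, -1.7] width: 18.4 grasp_force: 60.1 
eef_pos: [592.1, 166.1, -5.4] ft_force: [-0.0, 0.7, -0.5] width: 29.8 grasp_force: 0.0 
eef_pos: [592.0, 166.1, 115.0] ft_force: [-0.7, 0.4, -0.4] width: 68.3 grasp_force: 0.0 
t35.7 p [592.  166.1 115. ] yaw 134.86 w 68.3 | roll -0.005 then x -2.9990 y -4.3207 z 0.0504 tilt [0.04 0.01]
```

```bash
f(){ grep -E "eef|ft_f|wid|gras" | tr '\n' ' '; echo; }
python3 -m handwheel '[{"x":-0.15,"y":-0.22,"z":0,"roll":0},{"x":-0.25,"y":-0.36,"z":0,"roll":0},{"x":-0.25,"y":-0.36,"z":0,"roll":0},{"x":-0.25,"y":-0.36,"z":0,"roll":0},{"x":-0.25,"y":-0.36,"z":0,"roll":0},{"x":-0.25,"y":-0.36,"z":0,"roll":0},{"x":-0.25,"y":-0.36,"z":0,"roll":0},{"x":-0.25,"y":-0.36,"z":0,"roll":0},{"x":-0.25,"y":-0.36,"z":0,"roll":0},{"x":-0.15,"y":-0.22,"z":0,"roll":0},{"x":0,"y":0,"z":0,"roll":0},{"x":0,"y":0,"z":0,"roll":0}]'|f
python3 - <<'E'
from h import *
import pickle
s=snap('wrist');pickle.dump(s,open('w12.pkl','wb'))
h=cv2.cvtColor(s['image'],cv2.COLOR_RGB2HSV)
for lo in (60,120,150,180):
  m=cv2.inRange(h,(4,180,lo),(14,255,255));n,l,st,ce=cv2.connectedComponentsWithStats(m)
  for i in range(1,n):
    if st[i,4]>400: print(lo,ce[i].round(),st[i])
E
```

```text
eef_pos: [519.3, -231.6, 114.4] ft_force: [0.0, -0.2, -0.5] width: 67.9 grasp_force: 0.0 
60 [183. 321.] [ 148  285   83   83 2686]
```

```bash
f(){ grep -E "eef|ft_f|wid|gras" | tr '\n' ' '; echo; }
python3 go.py 498.5 -351 110 135
python3 -m handwheel '[{"x":-0.2,"y":-0.28,"z":0,"roll":0},{"x":-0.2,"y":-0.28,"z":0,"roll":0},{"x":-0.2,"y":-0.28,"z":0,"roll":0},{"x":-0.1,"y":-0.15,"z":0,"roll":0},{"x":0,"y":0,"z":0,"roll":0},{"x":0,"y":0,"z":0,"roll":0},{"x":0,"y":0,"z":0,"roll":0}]'|f
python3 go.py 498.5 -351 -11 135
python3 - <<'E'
from h import *
import pickle
s=snap('wrist');pickle.dump(s,open('w13.pkl','wb'))
h=cv2.cvtColor(s['image'],cv2.COLOR_RGB2HSV)
for lo in (60,120,150,180):
  m=cv2.inRange(h,(4,180,lo),(14,255,255));n,l,st,ce=cv2.connectedComponentsWithStats(m)
  for i in range(1,n):
    if st[i,4]>400: print(lo,ce[i].round(),st[i])
print(w2px(s,[498.5,-351,72]),w2px(s,[498.5,-351,0]))
E
```

```text
t37.0 p [ 519.4 -230.9  114.3] yaw 134.91 w 68.4 | roll -0.003 then x -0.7016 y -0.9973 z 0.0435 tilt [-0.01  0.04]
eef_pos: [499.2, -349.1, 114.1] ft_force: [0.1, -0.2, -0.9] width: 68.3 grasp_force: 0.0 
t37.7 p [ 499.2 -349.1  114.1] yaw 135.05 w 68.3 | roll 0.002 then x -0.0087 y -0.0182 z 1.2513 tilt [-0.02  0.06]
60 [317. 250.] [ 282  205   71   89 4813]
120 [318. 250.] [ 282  205   71   89 4781]
150 [318. 257.] [ 282  217   71   77 3939]
180 [317. 261.] [ 282  229   71   65 3489]
[[317.40010203 261.15178241]] [[318.22617915 230.08571783]]
```

```bash
f(){ grep -E "eef|ft_f|wid|gras" | tr '\n' ' '; echo; }
python3 -m handwheel '[{"x":0,"y":-0.015,"z":0,"roll":0},{"x":0,"y":0,"z":0.3,"roll":0},{"x":0,"y":0,"z":0.3,"roll":0},{"x":0,"y":0,"z":0.3,"roll":0},{"x":0,"y":0,"z":0.2,"roll":0},{"x":0,"y":0,"z":0.14,"roll":0},{"x":0,"y":0,"z":0,"roll":0},{"x":0,"y":0,"z":0,"roll":0}]'|f
python3 -m handwheel '[{"x":0,"y":0,"z":0,"roll":0},{"x":0,"y":0,"z":0,"roll":0},{"x":0,"y":0,"z":0,"roll":0},{"x":0,"y":0,"z":0,"roll":0},{"x":0,"y":0,"z":0,"roll":0}]' -1 40|f
python3 -m handwheel '[{"x":0,"y":0,"z":-0.1,"roll":0},{"x":0,"y":0,"z":-0.2,"roll":0},{"x":0,"y":0,"z":-0.3,"roll":0},{"x":0,"y":0,"z":-0.4,"roll":0},{"x":0,"y":0,"z":-0.2,"roll":0},{"x":0,"y":0,"z":0,"roll":0},{"x":0,"y":0,"z":0,"roll":0}]'|f
python3 go.py 656 219 -4 135
```

```text
eef_pos: [498.3, -352.0, -9.1] ft_force: [-0.0, -0.7, 0.1] width: 68.2 grasp_force: 0.0 
eef_pos: [499.4, -352.9, -7.6] ft_force: [0.6, 0.9, 7.3] width: 46.6 grasp_force: 41.8 
eef_pos: [497.5, -351.7, 110.2] ft_force: [-0.3, 0.4, -2.7] width: 46.9 grasp_force: 41.5 
t39.8 p [ 497.5 -351.7  110.2] yaw 134.98 w 46.9 | roll -0.001 then x 2.9149 y 5.1561 z 1.1423 tilt [-0. -0.]
```

```bash
f(){ grep -E "eef|ft_f|wid|gras" | tr '\n' ' '; echo; }
python3 -m handwheel '[{"x":0.1,"y":0.2,"z":0,"roll":0},{"x":0.2,"y":0.35,"z":0,"roll":0},{"x":0.2,"y":0.35,"z":0,"roll":0},{"x":0.2,"y":0.35,"z":0,"roll":0},{"x":0.2,"y":0.35,"z":0,"roll":0},{"x":0.2,"y":0.35,"z":0,"roll":0},{"x":0.2,"y":0.35,"z":0,"roll":0},{"x":0.2,"y":0.35,"z":0,"roll":0},{"x":0.2,"y":0.35,"z":0,"roll":0},{"x":0.2,"y":0.35,"z":0,"roll":0}]'|f
python3 -m handwheel '[{"x":0.2,"y":0.35,"z":0,"roll":0},{"x":0.2,"y":0.35,"z":0,"roll":0},{"x":0.2,"y":0.35,"z":0,"roll":0},{"x":0.2,"y":0.35,"z":0,"roll":0},{"x":0.2,"y":0.35,"z":0,"roll":0},{"x":0,"y":0.06,"z":0,"roll":0},{"x":0,"y":0,"z":0.25,"roll":0},{"x":0,"y":0,"z":0.3,"roll":0},{"x":0,"y":0,"z":0.2,"roll":0},{"x":0,"y":0,"z":0,"roll":0},{"x":0,"y":0,"z":0,"roll":0},{"x":0,"y":0,"z":0,"roll":0}]'|f
python3 go.py 657 218.5 -3 135
```

```text
eef_pos: [598.4, 20.9, 107.2] ft_force: [0.8, -0.4, -1.7] width: 46.9 grasp_force: 41.6 
eef_pos: [658.6, 217.8, 36.2] ft_force: [-0.5, -0.7, -0.4] width: 47.2 grasp_force: 41.7 
t42.0 p [658.6 217.8  36.2] yaw 134.96 w 47.2 | roll -0.001 then x 0.0162 y -0.0065 z 0.3919 tilt [0.07 0.01]
```

```bash
f(){ grep -E "eef|ft_f|wid|gras" | tr '\n' ' '; echo; }
python3 -m handwheel '[{"x":0.015,"y":-0.007,"z":0.15,"roll":0},{"x":0,"y":0,"z":0.12,"roll":0},{"x":0,"y":0,"z":0.05,"roll":0},{"x":0,"y":0,"z":0.03,"roll":0},{"x":0,"y":0,"z":0,"roll":0},{"x":0,"y":0,"z":0.02,"roll":0},{"x":0,"y":0,"z":0,"roll":0},{"x":0,"y":0,"z":0,"roll":0}]'|f
python3 go.py 657 218.5 -3 135
```

```text
eef_pos: [656.6, 218.6, -1.2] ft_force: [-0.4, 0.1, -0.9] width: 46.8 grasp_force: 41.8 
t42.8 p [656.6 218.6  -1.2] yaw 134.98 w 46.8 | roll -0.001 then x -0.0036 y 0.0016 z 0.0176 tilt [0.03 0.01]
```

```bash
f(){ grep -E "eef|ft_f|wid|gras" | tr '\n' ' '; echo; }
python3 -m handwheel '[{"x":0,"y":0,"z":0.01,"roll":0},{"x":0,"y":0,"z":0.01,"roll":0},{"x":0,"y":0,"z":0,"roll":0},{"x":0,"y":0,"z":0,"roll":0}]'|f
python3 -m handwheel '[{"x":0,"y":0,"z":0,"roll":0},{"x":0,"y":0,"z":0,"roll":0},{"x":0,"y":0,"z":0,"roll":0}]' 0.4|f
python3 -m handwheel '[{"x":0,"y":0,"z":-0.15,"roll":0},{"x":0,"y":0,"z":-0.3,"roll":0},{"x":0,"y":0,"z":-0.4,"roll":0},{"x":0,"y":0,"z":-0.4,"roll":0},{"x":0,"y":0,"z":-0.4,"roll":0},{"x":0.3,"y":0.3,"z":0,"roll":0},{"x":0.3,"y":0.3,"z":0,"roll":0},{"x":0.3,"y":0.3,"z":0,"roll":0},{"x":0.3,"y":0.3,"z":0,"roll":0},{"x":0.3,"y":0.3,"z":0,"roll":0},{"x":0.3,"y":0.3,"z":0,"roll":0},{"x":0.3,"y":0.3,"z":0,"roll":0}]'|f
python3 -m handwheel '[{"x":0.3,"y":0.2,"z":0,"roll":0},{"x":0.3,"y":0.2,"z":0,"roll":0},{"x":0.3,"y":0.2,"z":0,"roll":0},{"x":0,"y":0,"z":0,"roll":0},{"x":0,"y":0,"z":0,"roll":0}]'|f
python3 - <<'E'
from h import *
import pickle
t=snap('top');pickle.dump(t,open('tf.pkl','wb'))
im=t['image'][:,:,::-1]
a=cv2.resize(im[145:235,115:320],None,fx=3.9,fy=3.3,interpolation=cv2.INTER_CUBIC)[:, :800]
b=cv2.resize(im[215:305,345:550],None,fx=3.9,fy=3.3,interpolation=cv2.INTER_CUBIC)[:, :800]
cv2.imwrite('pics/fin.png',np.vstack([a,b]))
E
```

```text
eef_pos: [656.8, 218.7, -1.5] ft_force: [-3.0, -0.3, 7.4] width: 46.8 grasp_force: 42.5 
eef_pos: [656.5, 218.6, -3.6] ft_force: [-0.1, 0.3, 0.3] width: 59.7 grasp_force: 0.0 
eef_pos: [656.4, 517.3, 162.6] ft_force: [0.3, 0.1, 0.1] width: 59.7 grasp_force: 0.0 
eef_pos: [634.5, 622.6, 161.6] ft_force: [0.3, 0.3, -0.5] width: 60.0 grasp_force: 0.0
```

View pics/fin.png

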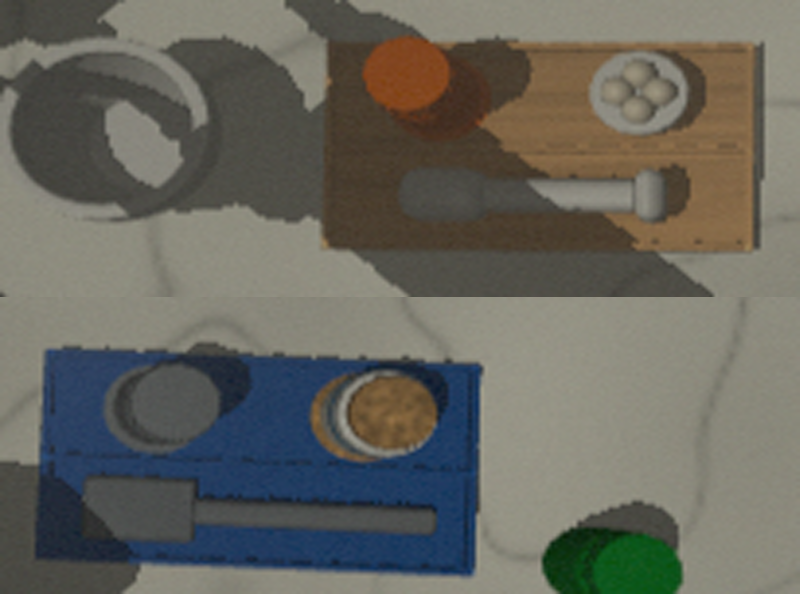

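Everything is in place; amber cap is at (407,73), crock lid at (392,412), pestle from (399,195) to (665,195). Checking the numbers before handing in.

```bash
python3 -c "
from h import *;import pickle
t=pickle.load(open('tf.pkl','rb'))
A=lambda x,y:(115+x/3.9,145+y/3.3)
B=lambda x,y:(345+x/3.9,215+(y-297)/3.3)
print(px2w(t,[A(407,73),B(392,412),B(175,402),A(399,195),A(665,195),A(110,128),B(637,571)],[78,66,78,38,14,72,72]).round(1))
o=bot.observe();print(o['time'],o['joint_velocities'])"
```

```text
[[ 656.5  217.2   78. ]
 [ 494.3 -223.    66. ]
 [ 500.  -113.2   78. ]
 [ 589.4  229.9   38. ]
 [ 592.1   93.5   14. ]
 [ 625.5  368.1   72. ]
 [ 401.2 -340.1   72. ]]
45.2 [-1.38815644 -0.68451029  0.7480079   0.04015867 -0.14464777  0.02484145]
```

```bash
python3 -m handwheel '[{"x":0,"y":0,"z":0,"roll":0},{"x":0,"y":0,"z":0,"roll":0},{"x":0,"y":0,"z":0,"roll":0},{"x":0,"y":0,"z":0,"roll":0},{"x":0,"y":0,"z":0,"roll":0}]' | head -1; python3 -c "
from plant import bot;print(bot.close_job())"
```

```text
time: 45.7
the job is handed in; nothing more can be done
None
```

Both kits are made up and the job is handed in at 45.7 s: the last top view puts each piece within about 2 mm of its target, and the mortar and green jar have not moved beyond measurement error.

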